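# Service the laundry dosing unit and lock its push-push switches

## Robot

A 6-joint arm with a two-finger parallel gripper is mounted at the origin on the work surface. World frame = base frame: x ahead of the robot, y to its left, z up, the work surface at z = 0. Lengths are in m, angles in degrees, forces in N, time in s.
With the tool pointing down it reaches from about 0.275 to 0.75 m from the base axis. Payload 10.2 kg.
Tool frame: the origin (TCP) lies midway between the tips of the shut fingers; the grasp point (between the pads) lies 19 mm behind it; z points along the fingers, y is the line along which they close (so a half turn about z gives the same grasp; the last joint's range is limited). The gripper opens to 85 mm and grips with 20 to 120 N. Pads are 22 mm wide; open, the fingers measure 114 mm over their backs; the gripper's body (76 mm by 85 mm) begins 54 mm behind the grasp point. The pads swing forward as they close: fully open they stand 13 mm farther back than shut.
Start: joints at [60.138, 17.928, 85.812, -0, 76.261, -12.8], TCP at [0.154, 0.502, 0.231] pointing down, gripper open.
Joint ranges: [-168.41, 168.41], [-55.51, 124.54], [10.69, 146.95], [-70.63, 250.63], [1, 178], [-165.06, 165.06]. Speed limits (degrees/s): [136.94, 136.94, 172.46, 180, 180, 180].

## Interface

Orientations are given as [roll, pitch, yaw] about the fixed x, y, z axes, in that order (R = Rz(yaw) Ry(pitch) Rx(roll)).
In Python, from station import manip, eyes, command_gripper gives the robot as it stands (manip), with the cameras (eyes) and the gripper as plain functions. Calls block until the motion is done:
- manip.move_to(position, orientation): joint-space move of the TCP to a pose.
- manip.servo_line(position, velocity=0.15, orientation=None, force_limit=None): straight line of the TCP; orientation=None keeps the orientation; velocity is the mean speed in m/s. With force_limit (N) it stops when the force on the tool has changed by that much, and returns True; else False.
- manip.goto_joints(angles): joint-space move.
- command_gripper(opening, strength=None): finger opening in m; strength is the grip in N (None keeps the last); returns when the fingers have stopped.
- manip.hold(seconds).
- manip.solve_ik(position, orientation): joint angles nearest the present ones, or None.
- eyes.camera(name): name is "scene" or "top" or "wrist"; returns a dict with "img" (480x640x3 uint8, blue, green, red), "camera_matrix" (3x3 intrinsics, pixels), "R" (3x3) and "t" (3): a world point X has camera coordinates R X + t; the wrist camera has in their place "tool_from_camera" (4x4, takes a point from camera to tool coordinates, whose origin is the TCP and whose axes are the flange's). Camera axes: x right, y down, z forward; pixel columns grow to the right and rows downward; lengths in m; the calibration is good to about 2 mm. A picture is of the moment at which its call begins: read the wrist's pose just before it. There is no depth.
A pose or a line that the arm cannot do raises manip.PlanningError and nothing moves.
- manip.hand_in(): hands the job in; it is judged then, once.
Readings, each from a call of its own:
- manip.get_time(): time.
- manip.get_joint_positions(): joint angles.
- manip.get_qvel(): joint speeds.
- manip.get_effort(): joint torques, N m.
- manip.get_tcp_pos(): TCP position.
- manip.get_eef_rot(): TCP orientation.
- manip.get_force(): force on the tool from outside, world axes, zero at the start.
- manip.get_moment(): the same for the moment, N m.
- manip.get_opening(): finger opening in m.
- manip.get_grip_force(): force on a finger pad.
Only numpy, scipy, OpenCV 4.12 (cv2) and the standard library are available. Lean on these libraries where they do the work, as an engineer would, in place of code of your own. Each camera call takes 0.05 s, during which the arm holds its last target. There are 200 camera calls.

## Task

Service the laundry dosing unit. The tall bottle and the squat jar stand in each other's bay: make sure, by feel, that both black push-push switches are out (each may start out or locked in, and both pumps must be off before you lift the bottle or the jar), swap the two upright between the bays, and put every loose grey cartridge into the aluminium tray. Only when all that is done click both switches so that both stay locked in, checking each by touch; leave everything else on the bench alone.

Things in the scene. Friction and masses are not known exactly. Their poses are not given: they have to be found in the camera images.
- unit: white dosing unit, fixed to the bench, a deck 210 (x) x 250 (y) x 40 high; origin: centre of its underside on the bench; x points from its two black switches (nearer the robot) to its two bottle bays, y to its left, z up
- switch_left_rest (a point): centre of the top face of the left (+y) switch cap when it is out: 74 mm above the bench, at unit x -65, y +60. The cap is a black round button 31 mm dia that stands in a steel collar 48 mm dia and 18 mm high; out, its flat top is 34 mm above the deck, locked in 28.7 mm, fully down 21.5 mm. Does not move with the cap
- switch_right_rest (a point): the same for the right (-y) switch, at unit x -65, y -60
- switch_left (a joint): left (+y) push-lock pump switch. Joint in m: 0 = out (pump off), 0.0053 = locked in (on), 0.0125 = fully down. Push-push: each full press and release swaps out and locked; a press short of 11.5 mm changes nothing. Press slowly (20 mm/s): 8 to 11 N takes it fully down; faster it feels stiffer. Starts either way. Yields from 2.8 N if out, 4.6 N if locked; a 2 N touch is safe.
- switch_right (a joint): right (-y) push-lock pump switch. Joint in m: 0 = out (pump off), 0.0053 = locked in (on), 0.0125 = fully down. Push-push: each full press and release swaps out and locked; a press short of 11.5 mm changes nothing. Press slowly (20 mm/s): 8 to 11 N takes it fully down; faster it feels stiffer. Starts either way. Yields from 2.8 N if out, 4.6 N if locked; a 2 N touch is safe.
- bay_left (a point): centre of the floor of the left (+y) bottle bay, 40 mm above the bench at unit x +55, y +60; a square 76 x 76 inside a kerb 5 thick and 10 high; axes as the unit's
- bay_right (a point): the same for the right (-y) bay, at unit x +55, y -60
- bottle: tall white plastic bottle, 58 dia up to 122 mm, then a shoulder to a 33 dia cap, 155 high in all, about 0.45 kg; origin: centre of its underside, z up its axis
- jar: squat white plastic jar, 66 dia, 100 high, about 0.45 kg; origin: centre of its underside, z up its axis
- tray: open aluminium tray fixed to the bench, 150 (x) x 180 (y) x 35 high outside, walls and floor 5 thick; origin: centre of its underside
- mat: flat black rubber drip mat fixed to the bench, 110 x 110 x 4, always clear at the start: room to park one bottle; origin: centre of its underside
- cartridge0: grey cartridge with a paper band, an upright cylinder 38 dia x 52 high (plus a 6 mm thin cap), about 0.09 kg; origin: centre of its underside, z up its axis. May be absent
- cartridge1: grey cartridge with a paper band, an upright cylinder 38 dia x 52 high (plus a 6 mm thin cap), about 0.09 kg; origin: centre of its underside, z up its axis. May be absent
- cartridge2: grey cartridge with a paper band, an upright cylinder 38 dia x 52 high (plus a 6 mm thin cap), about 0.09 kg; origin: centre of its underside, z up its axis. May be absent
- cartridge3: grey cartridge with a paper band, an upright cylinder 38 dia x 52 high (plus a 6 mm thin cap), about 0.09 kg; origin: centre of its underside, z up its axis. May be absent
- spray_can: yellow spray can, 52 dia x 190, at the back; a loose bystander to leave alone
- measuring_cup: clear mug with a handle, 80 dia x 75, near the robot; a loose bystander to leave alone
- screwdriver: screwdriver, near the robot; origin at its underside; a loose bystander to leave alone
- small_jar: small amber jar, 48 dia x 70; a loose bystander to leave alone
- scrub_brush: scrub brush with a handle; origin at its underside; a loose bystander to leave alone
- stain_bottle: blue bottle, 56 dia x 170, at the back; a loose bystander to leave alone
- soap_block: block of soap 90 x 60 x 30; a loose bystander to leave alone

How it is judged:
By the outcome, as a careful person would: the job done as asked, in the order asked, and still so for the second after the job is handed in, with the robot touching nothing.
Of cartridge0, cartridge1, cartridge2, cartridge3 only 2 to 4 are there at a start; the rules pass over those that are not, and their reading is None.
At some moment in a run one of cartridge0, cartridge1, cartridge2, cartridge3 may be knocked a few centimetres aside while the robot is not near it.
It also fails if it takes over 210 s, if anything falls off the work surface, if the arm or the gripper's body presses on something with over 40 N, if the wrist force passes 120 N, or if a joint passes its speed limit or range.

## Working session

There is one attempt and no reset: what is moved stays moved. The work goes in short steps, each a Python script; the robot and the scene stay as the last script left them, time stands still between calls to the robot, and variables do not carry over. Pictures are saved under pics/ and viewed, at most 14 in all, crops included, and the job is handed in when it is done.

```bash
ls; mkdir -p pics
python3 - <<'E'
from station import manip, eyes, command_gripper
import cv2,numpy as np
for n in("scene","top"):
    c=eyes.camera(n);cv2.imwrite(f"pics/{n}0.png",c["img"]);np.savez(f"{n}.npz",**c)
    print(n,c["camera_matrix"].tolist(),c["R"].round(4).tolist(),c["t"].round(4).tolist())
w=eyes.camera("wrist");print(w["camera_matrix"].tolist(),w["tool_from_camera"].round(4).tolist())
print(manip.get_time(),manip.get_eef_rot(),manip.get_force())
E
```

```text
pics
station.py
scene [[473.4240986637418, 0.0, 321.69650367921486], [0.0, 473.4240986637418, 242.05105965226915], [0.0, 0.0, 1.0]] [[-0.8776, 0.4793, -0.0036], [0.3425, 0.6219, -0.7043], [-0.3353, -0.6193, -0.7099]] [0.4903, -0.1272, 1.2759]
top [[592.1170723747134, 0.0, 318.1379326958659], [0.0, 592.1170723747134, 226.97523118346302], [0.0, 0.0, 1.0]] [[-0.0621, -0.9981, -0.0061], [-0.9745, 0.062, -0.2158], [0.2158, -0.0075, -0.9764]] [0.0057, 0.5537, 1.3314]
[[387.3600111499578, 0.0, 315.2044836765506], [0.0, 387.3600111499578, 241.78506852903124], [0.0, 0.0, 1.0]] [[0.0001, -0.9508, -0.31, 0.0792], [1.0, -0.0001, 0.0006, -0.0002], [-0.0006, -0.31, 0.9508, -0.1432], [0.0, 0.0, 0.0, 1.0]]
0.15 [-1.79946299e+02 -1.02989530e-02  1.62936985e+02] [-0.15248007  0.24770279  0.53758838]
```

View pics/scene0.png

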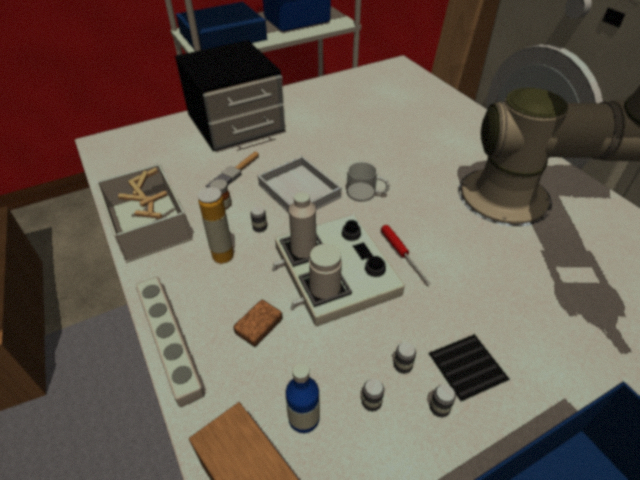

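View pics/top0.png

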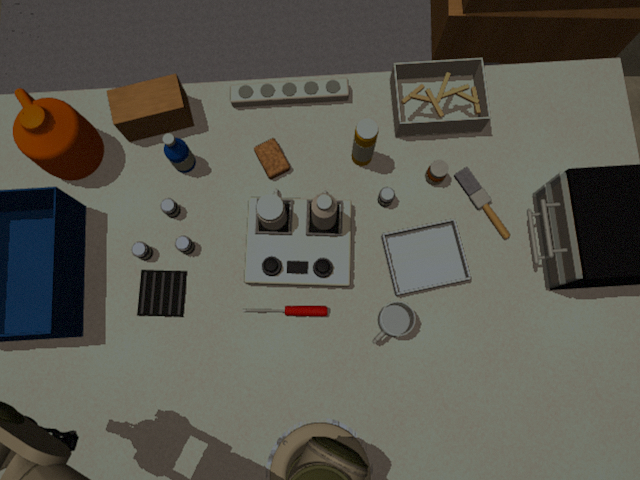

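```bash
cat > h.py <<'E'
from station import manip, eyes, command_gripper
import cv2,numpy as np
from scipy.spatial.transform import Rotation as Ro
def ray(n,uv,z):
    c=np.load(f"{n}.npz") if isinstance(n,str) else n
    K,R,t=c["camera_matrix"],c["R"],c["t"]
    o=-R.T@t;d=R.T@np.linalg.inv(K)@np.array([uv[0],uv[1],1.]);return o+d*(z-o[2])/d[2]
def proj(n,X):
    c=np.load(f"{n}.npz") if isinstance(n,str) else n
    p=c["camera_matrix"]@(c["R"]@np.asarray(X,float)+c["t"]);return p[:2]/p[2]
def wrist():
    p=np.array(manip.get_tcp_pos());r=Ro.from_euler("xyz",manip.get_eef_rot(),degrees=True).as_matrix()
    w=eyes.camera("wrist");T=np.eye(4);T[:3,:3]=r;T[:3,3]=p
    M=np.linalg.inv(T@w["tool_from_camera"]);return dict(img=w["img"],camera_matrix=w["camera_matrix"],R=M[:3,:3],t=M[:3,3])
E
python3 - <<'E'
from h import *
im=cv2.imread("pics/top0.png")
def crop(x,y,w,h,s):return cv2.resize(im[y:y+h,x:x+w],None,fx=s,fy=s,interpolation=cv2.INTER_CUBIC)
c=cv2.convertScaleAbs(crop(240,180,120,115,5),alpha=1.4);cv2.imwrite("pics/c1.png",c)
for k,p in dict(c0=(171,207),c1=(142,250),c2=(185,244),c3=(387,196)).items(): print(k,ray("top",p,.035).round(3))
print("tray",ray("top",(427,257),.035).round(3),"mat",ray("top",(162.5,293.5),.004).round(3))
for p in((248,196),(353,201),(350,286),(246,283)):print("deck",ray("top",p,.04).round(4))
E
```

```text
c0 [0.63  0.323 0.035]
c1 [0.529 0.392 0.035]
c2 [0.537 0.29  0.035]
c3 [ 0.625 -0.2    0.035]
tray [ 0.47  -0.282  0.035] mat [0.426 0.352 0.004]
deck [0.6447 0.1351 0.04  ]
deck [ 0.6161 -0.117   0.04  ]
deck [ 0.412  -0.0947  0.04  ]
deck [0.4343 0.1475 0.04  ]
```

View pics/c1.png

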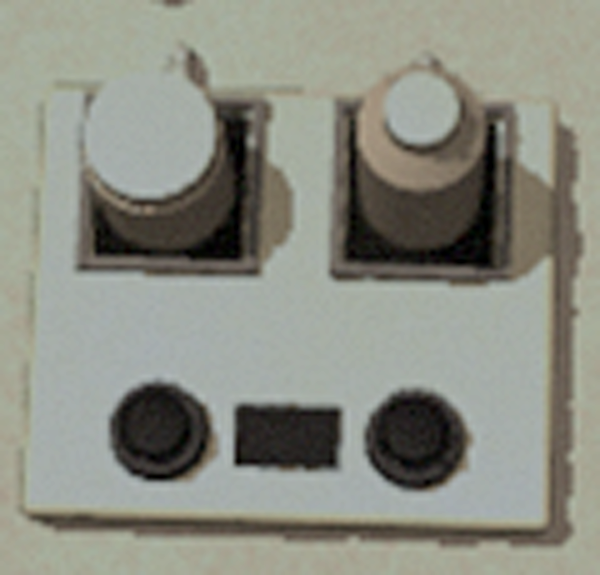

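Run:
```python
from h import *
f=lambda p,z:ray("top",(240+p[0]/5,180+p[1]/5),z)
W=np.array([f(p,.04)[:2] for p in((47,88),(556,98),(548,525),(25,513))])
U=np.array([(.105,.125),(.105,-.125),(-.105,-.125),(-.105,.125)])
W=np.vstack([W,f((159,430),.06)[:2],f((415,438),.06)[:2]]);U=np.vstack([U,(-.065,.06),(-.065,-.06)])
a=U-U.mean(0);b=W-W.mean(0);psi=np.arctan2((a[:,0]*b[:,1]-a[:,1]*b[:,0]).sum(),(a*b).sum())
R=np.array([[np.cos(psi),-np.sin(psi)],[np.sin(psi),np.cos(psi)]]);o=W.mean(0)-R@U.mean(0)
print(o,np.degrees(psi));print(((W-o)@R-U).round(4)*1000)
jar=f((152,135),.14)[:2];bot=f((423,107),.195)[:2]
print("jar",jar,"in unit",R.T@(jar-o),"bottle",bot,R.T@(bot-o))
for u in((-.065,.06),(-.065,-.06),(.055,.06),(.055,-.06)):
  w=o+R@u;print(u,w,proj("scene",[*w,.074]))
np.savez("unit.npz",o=o,R=R,psi=psi)
for y in(np.degrees(psi)+180,np.degrees(psi)): print(y,manip.solve_ik([*(o+R@(-.065,.06)),.1],[180,0,y]),manip.solve_ik([*(o+R@(.055,-.06)),.15],[180,0,y]))
im=cv2.imread("pics/scene0.png")
cv2.imwrite("pics/c2.png",cv2.resize(im[160:430,220:520],None,fx=2.2,fy=2.2,interpolation=cv2.INTER_CUBIC))
cv2.imwrite("pics/c3.png",cv2.convertScaleAbs(cv2.resize(cv2.imread("pics/top0.png")[180:330,370:480],None,fx=4,fy=4,interpolation=cv2.INTER_CUBIC),alpha=1.4))
```

```text
[0.52718977 0.01883696] -5.0237210011893225
[[-2.  -2.5]
 [-1.1  1.8]
 [ 2.5  2.8]
 [ 2.  -2.6]
 [-0.3 -0.4]
 [-1.1  0.8]]
jar [0.5876981  0.07498949] in unit [0.05535871 0.06123542] bottle [ 0.57825748 -0.04530684] [ 0.05648849 -0.05942549]
(-0.065, 0.06) [0.46769355 0.08429841] [377.66603066 257.56788148]
(-0.065, -0.06) [ 0.45718537 -0.03524062] [352.84823587 222.67547179]
(0.055, 0.06) [0.58723258 0.07379023] [326.50983517 274.70716866]
(0.055, -0.06) [ 0.5767244 -0.0457488] [304.65354849 237.45186603]
174.97627899881067 [ -3.94805348  20.65053904 103.73941407   0.          55.61004688
 -88.92433248] [ -16.13238695   28.68869738   82.65839665    0.           68.65290597
 -101.10866594]
-5.0237210011893225 [-3.94805348e+00  2.06505390e+01  1.03739414e+02 -2.54444375e-14
  5.56100469e+01  9.10756675e+01] [-1.61323869e+01  2.86886974e+01  8.26583966e+01 -2.54444375e-14
  6.86529060e+01  7.88913341e+01]
```

View pics/c2.png

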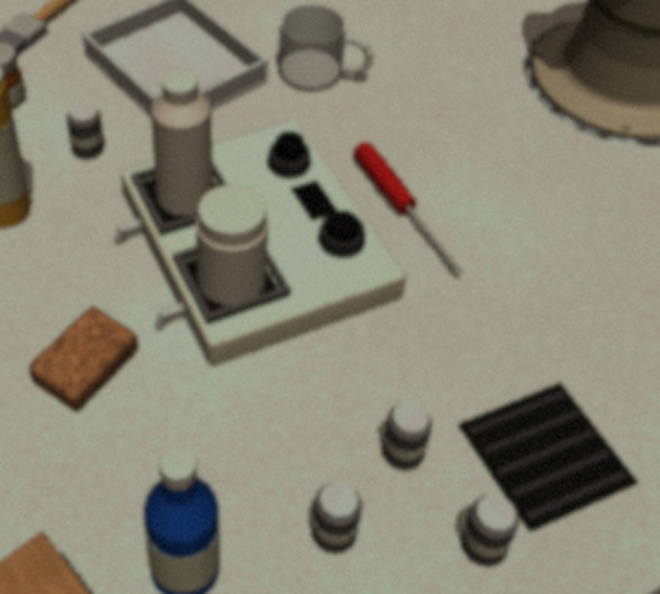

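View pics/c3.png

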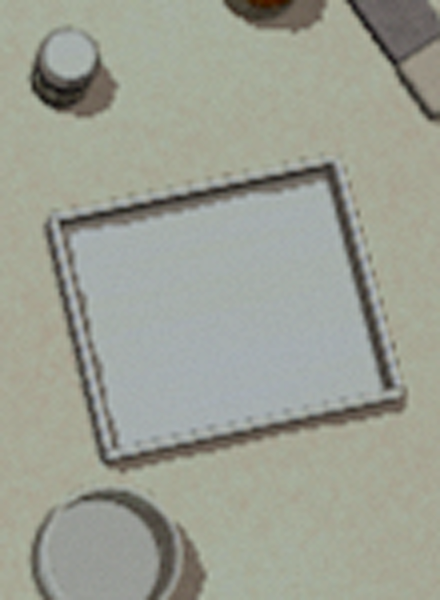

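```bash
cat >> h.py <<'E'
_u=np.load("unit.npz");O,RU,PSI=_u["o"],_u["R"],float(np.degrees(_u["psi"]))
OR=[180,0,PSI+180]
SW=dict(left=(-.065,.06),right=(-.065,-.06))
BAY=dict(left=(.055,.06),right=(.055,-.06))
def U(u):return O+RU@np.array(u)
def go(p,yaw=PSI+180): manip.move_to(list(p),[180,0,yaw])
def feel(s):
    p=U(SW[s]); manip.servo_line([*p,.079],.1)
    hit=manip.servo_line([*p,.063],.01,force_limit=1.5); z=manip.get_tcp_pos()[2]
    F=manip.get_force(); manip.servo_line([*p,.085],.05); print(s,hit,"z",round(z,4),np.round(F,2),"t",round(manip.get_time(),1)); return z
def press(s):
    p=U(SW[s]); manip.servo_line([*p,.079],.1)
    hit=manip.servo_line([*p,.0608],.015,force_limit=25); z=manip.get_tcp_pos()[2]; manip.hold(.15);F=manip.get_force()
    manip.servo_line([*p,.085],.02); print("press",s,hit,round(z,4),np.round(F,2))
E
python3 - <<'E'
from h import *
command_gripper(0)
for s in("left","right"):
    go([*U(SW[s]),.12 if s=="right" else .2]); print(manip.get_force().round(2),manip.get_time())
    feel(s)
E
```

```text
[-0.03 -0.52  0.38] 2.8083
left True z 0.0683 [1.52 0.79 1.78] t 5.7
[0.26 0.4  0.11] 6.2417
right True z 0.0737 [ 0.17 -0.16  3.15] t 7.9
```

Run:
```python
from h import *
manip.servo_line([*U(SW["left"]),.09],.2)
press("left"); feel("left")
```

```text
press left False 0.0614 [-3.15 -0.49 10.69]
left True z 0.0736 [1.33 0.72 3.2 ] t 13.2
```

```bash
cat >> h.py <<'E'
def pick(p,z,up,grip=50,yaw=PSI+180,opn=.085):
    command_gripper(opn); go([*p,up],yaw)
    if manip.servo_line([*p,z],.12,force_limit=8): print("HIT on descent",manip.get_tcp_pos())
    command_gripper(0,grip); print("grip opening",round(manip.get_opening(),4),"F",round(manip.get_grip_force(),1))
    manip.servo_line([*p,up],.12); print("lifted",round(manip.get_opening(),4),round(manip.get_time(),1))
def place(p,z,up,opn=.085,yaw=PSI+180):
    go([*p,up],yaw); manip.servo_line([*p,z+.015],.15)
    h=manip.servo_line([*p,z-.003],.02,force_limit=4); print("touch",h,round(manip.get_tcp_pos()[2]-z,4))
    command_gripper(opn); manip.servo_line([*p,up],.15); print("t",round(manip.get_time(),1))
def snap(n,wname="top"):
    c=wrist() if wname=="wrist" else eyes.camera(wname); np.savez(n+".npz",**c); cv2.imwrite(f"pics/{n}.png",c["img"]); return c
MAT=ray("top",(162.5,293.5),.004)[:2]
E
python3 - <<'E'
from h import *
go([*U(SW["left"]),.25])
bot=np.array([.5783,-.0453])
go([*bot,.27])
pick(bot,.128,.262)
place(MAT,.0925,.262)
snap("m1","wrist")
E
```

```text
grip opening 0.0568 F 54.0
lifted 0.0571 18.5
touch True 0.0003
t 23.7
```

View pics/m1.png

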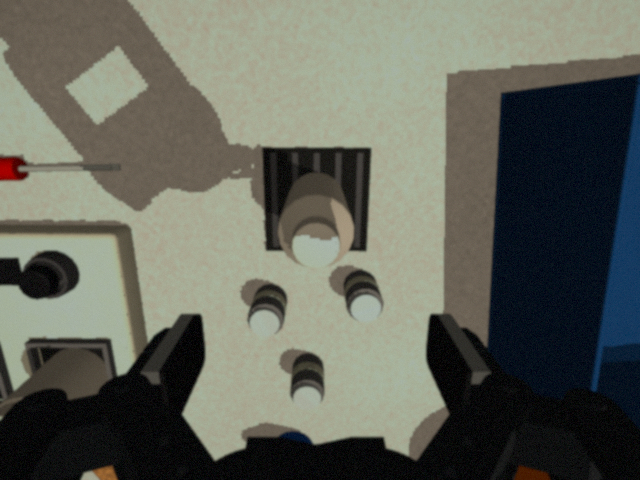

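Run:
```python
from h import *
j=np.array([.5877,.0749])
pick(j,.087,.2)
place(U(BAY["right"]),.0875,.2)
p=ray("m1",(316,247),.159)[:2];print("bottle at",p,"MAT",MAT)
pick(p if np.linalg.norm(p-MAT)<.006 else MAT,.092,.25)
place(U(BAY["left"]),.1285,.25)
manip.servo_line([*(U((-.12,0))),.3],.3)
snap("t1","top")
im=cv2.imread("pics/t1.png")
cv2.imwrite("pics/t1c.png",cv2.convertScaleAbs(cv2.resize(im[100:350,120:480],None,fx=2.2,fy=2.2,interpolation=cv2.INTER_CUBIC),alpha=1.3))
```

```text
grip opening 0.0648 F 55.5
lifted 0.0652 27.7
touch True 0.0007
t 31.0
bottle at [0.43015996 0.35198851] MAT [0.42636683 0.35229327]
grip opening 0.0568 F 53.7
lifted 0.0568 36.1
touch True 0.0003
t 40.2
```

View pics/t1c.png

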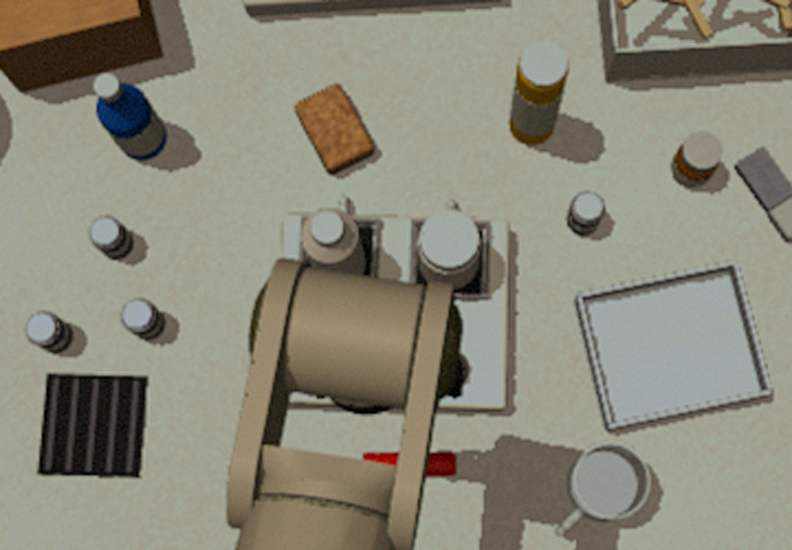

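Run:
```python
from h import *
g=lambda p:(p[0]/2.2+120,p[1]/2.2+100)
pts={k:ray("t1",g(v),.058)[:2] for k,v in dict(A=(104,229),B=(43,326),C=(138,314),D=(588,205)).items()}
print({k:v.round(4) for k,v in pts.items()})
print("scene check",{k:(proj("scene",[*v,.058])).round(0) for k,v in pts.items()})
W=np.array([ray("top",(370+x/4,180+y/4),.035)[:2] for x,y in((50,217),(340,162),(403,395),(112,462))])
(c,s,a)=cv2.minAreaRect((W*1000).astype(np.float32));to=W.mean(0);e=W[0]-W[1]+W[3]-W[2];ty=np.degrees(np.arctan2(-e[0],e[1]))
print("tray",to,ty,c,s,a)
np.savez("cart.npz",o=to,yaw=ty,**pts)
print("can",ray("t1",g((533,130)),.01),"blue",ray("t1",g((145,148)),.01),"jar",U(BAY["right"]))
T=np.array([[np.cos(np.radians(ty)),-np.sin(np.radians(ty))],[np.sin(np.radians(ty)),np.cos(np.radians(ty))]])
for s in((.035,.038),(-.035,-.038)): print(manip.solve_ik([*(to+T@s),.022],[180,0,ty+180]))
for k,v in pts.items(): print(k,manip.solve_ik([*v,.018],[180,0,PSI+180]))
```

```text
{'A': array([0.6319, 0.3256]), 'B': array([0.5293, 0.3913]), 'C': array([0.5359, 0.2901]), 'D': array([ 0.6254, -0.1987])}
scene check {'A': array([374., 387.]), 'B': array([445., 391.]), 'C': array([408., 348.]), 'D': array([258., 210.])}
tray [ 0.46996032 -0.28074874] 8.280619831900852 (471.22198486328125, -280.92779541015625) (149.6183624267578, 177.5566864013672) 9.06978988647461
can [ 0.73060339 -0.15038245  0.01      ] blue [0.73745876 0.29058488 0.01      ] jar [ 0.5767244 -0.0457488]
[ -37.64346971   35.7105291    93.27191243    0.           51.01755847
 -135.92408955]
[ -48.54812198   35.1056079    94.42015983    0.           50.47423227
 -146.82874181]
A [ 17.84700013  53.08156614  59.98741369   0.          66.93102018
 -67.12927887]
B [ 26.29672213  46.83263733  72.41930986   0.          60.74805281
 -58.67955687]
C [ 17.42507462  41.63841039  82.62302655   0.          55.73856305
 -67.55120438]
D [ -27.83164351   46.60516716   72.86883535    0.           60.52599749
 -112.80792251]
```

```bash
cat >> h.py <<'E'
_c=np.load("cart.npz");TO,TY=_c["o"],float(_c["yaw"])
def slot(i):
    a=np.radians(TY);s=[(.035,.038),(.035,-.038),(-.035,.038),(-.035,-.038)][i]
    return TO+np.array([[np.cos(a),-np.sin(a)],[np.sin(a),np.cos(a)]])@s
def locate(k):
    """cartridge k in the present top picture, by matching its patch of picture t1"""
    ref=np.load("t1.npz");u,v=np.round(proj(ref,[*_c[k],.04])).astype(int)
    tp=ref["img"][v-13:v+14,u-13:u+14];m=45;c=eyes.camera("top")
    y0,x0=max(v-m,0),max(u-m,0);r=cv2.matchTemplate(c["img"][y0:v+m,x0:u+m],tp,cv2.TM_CCOEFF_NORMED)
    _,q,_,l=cv2.minMaxLoc(r);d=np.array([x0+l[0]+13-u,y0+l[1]+13-v])
    p=ray(c,proj(ref,[*_c[k],.058])+d,.058)[:2];print(k,"shift px",d,"score",round(q,2),p.round(4));return p
def cart(p,i,up):
    pick(p,.018,up,grip=35,opn=.07); place(slot(i),.0235,up,opn=.052,yaw=TY+180)
E
python3 - <<'E'
from h import *
command_gripper(.07)
for k in "ABCD": p=locate(k)
go([*p,.27]); cart(p,0,.15)
for k in "ABC": locate(k)
snap("d1","wrist")
E
```

```text
A shift px [0 0] score 1.0 [0.6319 0.3256]
B shift px [0 0] score 1.0 [0.5293 0.3913]
C shift px [0 0] score 1.0 [0.5359 0.2901]
D shift px [0 0] score 1.0 [ 0.6254 -0.1987]
grip opening 0.0374 F 35.2
lifted 0.0368 46.4
touch True 0.0001
t 49.9
A shift px [0 0] score 1.0 [0.6319 0.3256]
B shift px [0 0] score 1.0 [0.5293 0.3913]
C shift px [0 0] score 1.0 [0.5359 0.2901]
```

View pics/d1.png

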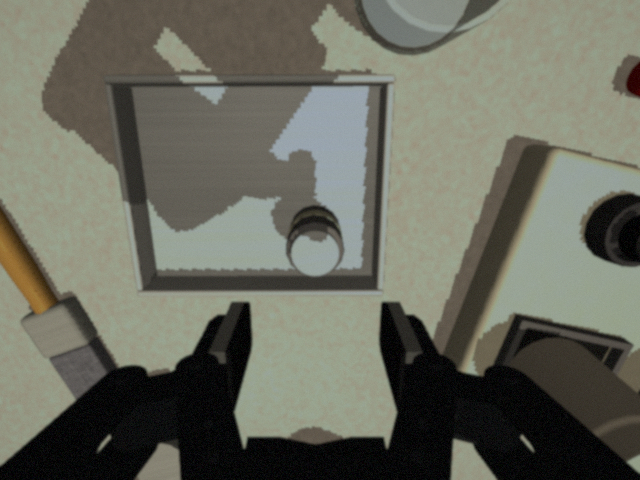

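Run:
```python
from h import *
for i,k in enumerate("CAB"):
    manip.servo_line([*slot(i),.27],.3)
    p=locate(k); go([*p,.27]); cart(p,i+1,.27)
manip.servo_line([*slot(3),.3],.3); snap("d2","wrist")
```

```text
C shift px [0 0] score 1.0 [0.5359 0.2901]
grip opening 0.0369 F 35.1
lifted 0.0372 58.1
touch True -0.0002
t 64.8
A shift px [0 0] score 1.0 [0.6319 0.3256]
grip opening 0.0371 F 35.2
lifted 0.0371 72.8
touch True -0.0002
t 79.5
B shift px [0 0] score 1.0 [0.5293 0.3913]
grip opening 0.0375 F 35.1
lifted 0.0371 87.6
touch True -0.0002
t 94.6
```

View pics/d2.png

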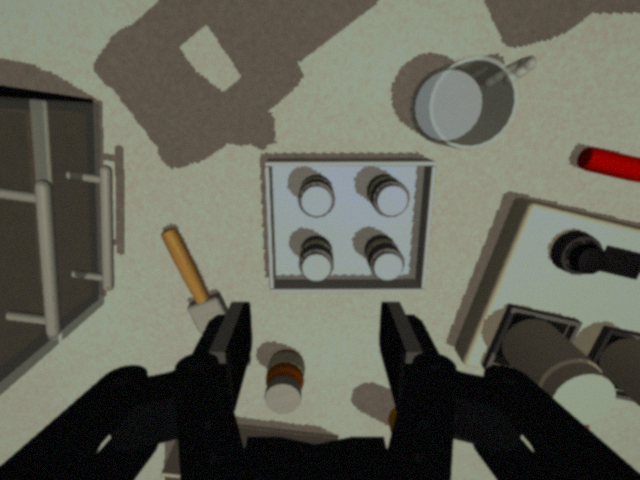

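Run:
```python
from h import *
snap("t2","top"); im=cv2.imread("pics/t2.png")
cv2.imwrite("pics/t2c.png",cv2.convertScaleAbs(cv2.resize(im[170:300,230:480],None,fx=3,fy=3,interpolation=cv2.INTER_CUBIC),alpha=1.5))
```

```text
(no output)
```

View pics/t2c.png

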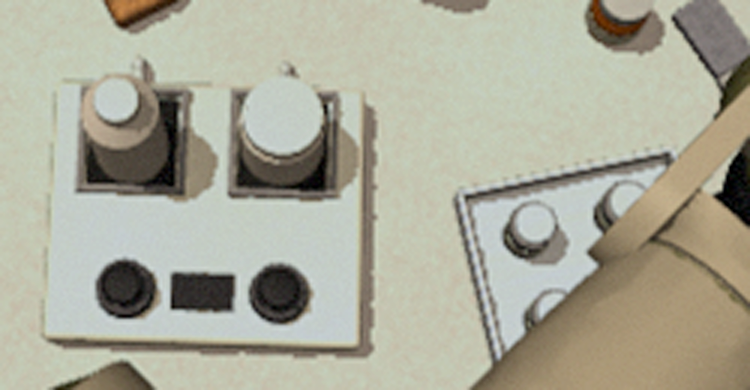

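Run:
```python
from h import *
command_gripper(0)
for s in("right","left"):
    go([*U(SW[s]),.2 if s=="right" else .1])
    press(s)
    if feel(s)>.0712: print("still out, stopping"); break
```

```text
press right False 0.0614 [-3.42  1.7  12.12]
right True z 0.0682 [0.44 0.28 1.91] t 102.7
press left False 0.0614 [-3.08 -0.11 11.62]
left True z 0.0682 [0.69 0.23 3.24] t 108.2
```

Both switches feel locked in at 0.068 m. I'll retreat, take one last look and check that the cartridges are still in the tray.

Run:
```python
from h import *
manip.servo_line([*U(SW["left"]),.3],.3); go([.35,.25,.35])
c=snap("t3","top"); cv2.imwrite("pics/t3c.png",cv2.convertScaleAbs(cv2.resize(c["img"][100:350,120:480],None,fx=2.2,fy=2.2),alpha=1.4))
```

```text
(no output)
```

View pics/t3c.png

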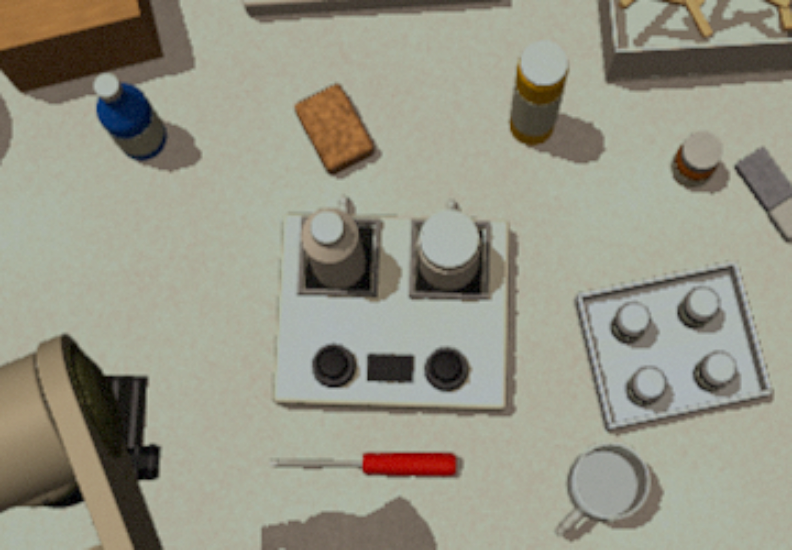

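The bottle is in the left bay (328,230) and the jar in the right (448,240). All four cartridges stand in the tray, around (670,345), and the bystanders haven't moved.

```bash
python3 -c "
from station import manip, eyes, command_gripper
print(manip.hand_in())"
```

```text
the job is handed in; nothing more can be done
None
```

The job is handed in: I clicked the left switch out (it started locked in) and felt that both were out, swapped bottle and jar upright, put all four cartridges in the tray, then locked both switches in and checked each by touch.

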